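# Shut, pin and squeeze the book clamp

## Robot

A 6-joint arm with a two-finger parallel gripper is mounted at the origin on the work surface. World frame = base frame: x ahead of the robot, y to its left, z up, the work surface at z = 0. Lengths are in mm, angles in rad, forces in N, time in s.
With the tool pointing down it reaches from about 275 to 750 mm from the base axis. Payload 10.2 kg.
Tool frame: the origin (TCP) lies on the front face of the gripper's body, between the roots of the fingers; the fingertips stand 73 mm ahead of it and the grasp point (between the pads) lies 54 mm ahead of it; z points along the fingers, y is the line along which they close (so a half turn about z gives the same grasp; the last joint's range is limited). The gripper opens to 85 mm and grips with 20 to 120 N. Pads are 22 mm wide; open, the fingers measure 114 mm over their backs; the gripper's body (76 mm by 85 mm) begins 54 mm behind the grasp point. The pads swing forward as they close: fully open they stand 13 mm farther back than shut.
Start: joints at [0.97, 0.313, 1.498, -0, 1.331, -0.223], TCP at [193.673, 487.978, 303.894] pointing down, gripper open.
Joint ranges: [-2.94, 2.94], [-0.97, 2.17], [0.19, 2.56], [-1.23, 4.37], [0.02, 3.11], [-2.88, 2.88]. Speed limits (rad/s): [2.39, 2.39, 3.01, 3.14, 3.14, 3.14].

## Interface

Orientations are given as a unit quaternion [w, x, y, z].
In Python, from rig import * gives the robot as it stands.
- The arm moves only by the tool step_arm, never from a script. Its argument "plan" is a list of rows, each an object with "offset": the shift along the tool's x, y, z in cm, a list of three; "rot": the turn, a rotation vector about the tool's x, y, z in degrees, a list of three; "gripper": the finger opening in cm, from 0 to 8.54. In form: [{"offset": [x, y, z], "rot": [wx, wy, wz], "gripper": gripper}, ...]. A call has 1 to 12 rows; each row is the pose to reach, as a shift and turn from the pose commanded when the call began, along the tool's axes at that moment; what a row does not reach only later rows make up. A row lasts 1/10 s, in which the tool goes at most 50 mm and 8.59 degrees, less where a joint would pass 70% of its speed; a pose out of reach is approached as far as the arm can. A call with a gripper value outside its range is refused whole. The fingers move at their own pace and stop on an object; "squeeze" is the grip in N (left out, the last holds). Time passes only in rows, so rows that repeat a pose let the fingers close. It gives the time, the measured TCP pose, the force, the opening and the grip force at its end, in the units of the state.
- sense(): the state, without advancing time (a new reading comes with each control period).
- capture(name): name is "side" or "top" or "wrist"; returns a dict with "color" (384x512x3 uint8, red, green, blue), "depth" (384x512 float32, mm along the optical axis (not along the pixel's ray), 0 where there is no reading), "vertical_fov" (degrees; the focal length in pixels is half the picture's height over the tangent of half this angle, whatever the lens; pixels are square), "cx", "cy" (the principal point, pixels), "rvec" (rotation vector, rad) and "tvec" (3), from world to camera coordinates, as OpenCV has them; the wrist camera has in their place "mount" (4x4, takes a point from camera to tool coordinates, whose origin is the TCP and whose axes are the flange's). Camera axes: x right, y down, z forward; pixel columns grow to the right and rows downward; lengths in mm; the calibration is good to about 2 mm. A picture is of the moment at which its call begins: read the wrist's pose just before it.
- finish_job(): hands the job in; it is judged then, once.
The state is a dict: "time_s": time; "joints": joint angles; "dq": joint speeds; "tau": joint torques, N m; "eef_pos": TCP position; "ee_rot": TCP orientation; "force": force on the tool from outside, world axes, zero at the start; "wrist_torque": the same for the moment, N m; "grip_width": opening from 0.0 (shut) to 1.0 (fully open); "grip_force": force on a finger pad.
Only numpy, scipy, OpenCV 4.12 (cv2) and the standard library are available. Lean on these libraries where they do the work, as an engineer would, in place of code of your own. Each camera call takes 0.05 s, during which the arm holds its last target. There are 200 camera calls.

## Task

A mended booklet is drying in the small wooden book clamp on this collectors' stall: swing the hinged board fully shut, then push the round-knobbed locking pin from the tool block down through the aligned holes until its collar sits home on the tongue. Then squeeze the two boards firmly together between the gripper's fingers and finish like that, still holding the clamp squeezed shut with the pin in; do not let go. Leave the awl and everything else on the table where it is.

Things in the scene. Friction and masses are not known exactly. Their poses are not given: they have to be found in the camera images.
- clamp: Book clamp fixed to the table: two upright boards hinged like a standing book, a booklet between. Origin under the hinge rod at table level; x runs along the fixed board to its free end, y to the hinged board's side. Foot x -28..208, y -40..40, 15 mm high. Shut, it is 40 mm thick (y -20..20). Steel lock block 40 x 40 mm, z 52..87, vertical 12.5 mm through hole at x 172, y 0
- back_board: The fixed upright board of the clamp, beech, 140 x 14 mm, x 10..150, y -20..-6, z 17..115 mm in the clamp's frame (same origin and axes as the clamp)
- hinged_board: Swinging upright board; origin on the hinge rod at table level; own frame x 10..150, y 6..20, z 17..115 mm. Its free end carries a steel tongue (x 152..192, y -20..20, z 89..99 mm) with a vertical 13 mm hole at x 172, y 0; shut, the tongue lies 2 mm above the lock block and the holes line up. Push the outer face (y = 20 mm) to shut it
- leaf (a joint): Hinge of the swinging board about the vertical hinge rod, rad: 0 is fully shut (a hard stop against the booklet), positive is open, towards the clamp's +y side. It starts 0.5 to 0.95 open. Stiff hinge (about 0.25 N m of friction): the board stays where it is left
- clamp_hinge (a point): on the hinge axis, 115 mm above the table, level with the boards' tops
- tongue_hole (a point): centre of the mouth of the hole in the swinging board's tongue, on its upper face, 99 mm above the table
- lock_seat (a point): point fixed on the clamp, on the lock block's hole axis, 99 mm above the table, where the mouth of the tongue's hole lies when shut; the pin's collar sits here when it is fully home
- pinch_point (a point): mid-thickness of the shut boards, on the level of their top edges (115 mm), 95 mm from the hinge along the boards: a good place to squeeze the two boards from above. The pin's knob, when home, reaches 147 mm above the table, 77 mm from here
- pin: Locking pin, point down in one hole of the tool block. Steel shaft 10 mm diameter, 46 mm long, last 6 mm tapered; collar 20 mm diameter, 6 mm thick; above it a ROUND wooden knob 18 mm diameter, 42 mm tall; 50 to 100 g. Origin at its point, z up through the knob, which spans 52 to 94 mm above the origin; in the tool block it stands 60 to 102 mm above the table
- pin_collar (a point): centre of the underside of the pin's collar, 46 mm above its point
- rack: dark wooden tool block fixed to the table, 50 x 130 x 54 mm, with two 12.5 mm through holes at y = -35 and +35 mm in its frame; the pin is in one, the awl in the other. Origin at its underside
- glue_jar: glass glue jar with white cap, 54 mm across, 75 mm tall; origin at its underside
- loupe: round magnifier lying flat, 52 mm across with a 70 mm black handle, 10 mm thick; origin under the lens
- envelope_stack: banded stack of envelopes 105 x 150 x 48 mm; origin at its underside
- card_pile: pile of picture cards 64 x 90 x 30 mm; origin at its underside
- coin_basket: blue plastic basket of coins 140 x 110 x 50 mm; origin at its underside
- coin_tube: clear tube of coins, standing, 34 mm across, 67 mm tall; origin at its underside
- awl: bookbinder's awl, NOT the locking pin: square wooden handle 22 x 22 x 36 mm on a thin 8 mm spike; stands point down in the other hole of the tool block, handle from 54 to 90 mm above the table. Origin at its point

How it is judged:
By the outcome, as a careful person would: the job done as asked, in the order asked, and still so for the second after the job is handed in, while the arm keeps its last pose, push and grip.
It also fails if it takes over 62 s, if anything falls off the work surface, if the arm or the gripper's body presses on something with over 40 N, if the wrist force passes 120 N, or if a joint passes its speed limit or range.

## Working session

There is one attempt and no reset: what is moved stays moved. The work goes in short steps, Python scripts to look and compute and a tool call to move; the robot and the scene stay as the last step left them, time stands still between calls to the robot, and variables do not carry over. Pictures are saved under pics/ and viewed, at most 10 in all, crops included, and the job is handed in when it is done.

Besides the shell and the picture viewer there is one more tool, called after "Call:" by a JSON object that holds its "name" and its "arguments". step_arm: Moves the arm, as the interface text tells. Its arguments: {"type":"object","properties":{"plan":{"type":"array"},"squeeze":{"type":"number"}},"required":["plan"]}

```bash
mkdir -p pics; ls; cat > h.py <<'E'
from rig import *
import numpy as np, cv2
from scipy.spatial.transform import Rotation as R
def cam(n):
    s=sense(); c=capture(n); H,W=c["depth"].shape
    f=H/2/np.tan(np.radians(c["vertical_fov"])/2)
    if "mount" in c:
        q=s["ee_rot"]; T=np.eye(4); T[:3,:3]=R.from_quat([q[1],q[2],q[3],q[0]]).as_matrix(); T[:3,3]=s["eef_pos"]
        P=T@np.array(c["mount"])
    else:
        Rm=cv2.Rodrigues(np.array(c["rvec"],float))[0]; P=np.eye(4); P[:3,:3]=Rm.T; P[:3,3]=-Rm.T@np.array(c["tvec"],float).ravel()
    c.update(f=f,P=P); return c
def cloud(c):
    H,W=c["depth"].shape; v,u=np.mgrid[:H,:W]; d=c["depth"]
    p=np.stack([(u-c["cx"])/c["f"]*d,(v-c["cy"])/c["f"]*d,d],-1)
    w=p@c["P"][:3,:3].T+c["P"][:3,3]; w[d==0]=np.nan; return w
def ray(c,u,v,z):
    d=c["P"][:3,:3]@np.array([(u-c["cx"])/c["f"],(v-c["cy"])/c["f"],1]); o=c["P"][:3,3]
    return o+d*(z-o[2])/d[2]
E
python3 - <<'E'
from h import *
print(sense())
for n in ("top","side","wrist"):
    c=cam(n); cv2.imwrite(f"pics/{n}0.png",c["color"][:,:,::-1]); print(n,c["P"].round(3).tolist(),c["f"],c["cx"],c["cy"])
    np.savez(f"{n}0.npz",cloud=cloud(c),color=c["color"],P=c["P"],f=c["f"],cx=c["cx"],cy=c["cy"])
t=cv2.imread("pics/top0.png");cv2.imwrite("pics/top0b.png",cv2.resize(t,(800,600),interpolation=cv2.INTER_CUBIC))
E
```

```text
pics
{'time_s': 0.0, 'joints': array([ 9.69614555e-01,  3.13436864e-01,  1.49841975e+00, -2.23579330e-05,
        1.33099503e+00, -2.23428285e-01]), 'dq': array([-4.34207315e-04,  5.31591297e-04,  2.72421240e-04, -7.87075479e-04,
        1.71793940e-04,  8.06307868e-05]), 'tau': array([ 1.77437381e-03, -4.12266755e+01, -2.59744298e+01, -5.48268997e-05,
        4.08675929e-03, -4.66147483e-06]), 'eef_pos': array([193.57280362, 487.83729826, 303.34826446]), 'ee_rot': array([-2.42304410e-04,  1.87753082e-01,  9.82216058e-01, -5.81092275e-04]), 'force': array([0.16211262, 0.54987401, 0.28432688]), 'wrist_torque': array([0.03545803, 0.04516129, 0.03544092]), 'grip_force': 0.0, 'grip_width': 0.9988308213611876}
top [[-0.003, -0.987, 0.16, 376.926], [-1.0, 0.003, 0.004, 31.351], [-0.004, -0.16, -0.987, 1221.992], [0.0, 0.0, 0.0, 1.0]] 467.12707162657074 253.21798177178908 188.28091415921978
side [[0.9, -0.284, 0.33, 205.847], [-0.436, -0.596, 0.674, -725.62], [0.005, -0.751, -0.66, 835.851], [0.0, 0.0, 0.0, 1.0]] 448.371741291352 255.7126436509606 190.86136122794386
wrist [[0.368, 0.889, 0.272, 123.2], [0.93, -0.352, -0.109, 515.808], [-0.001, 0.293, -0.956, 374.151], [0.0, 0.0, 0.0, 1.0]] 265.45798166272743 259.4978811493113 196.660746356583
```

View pics/top0b.png

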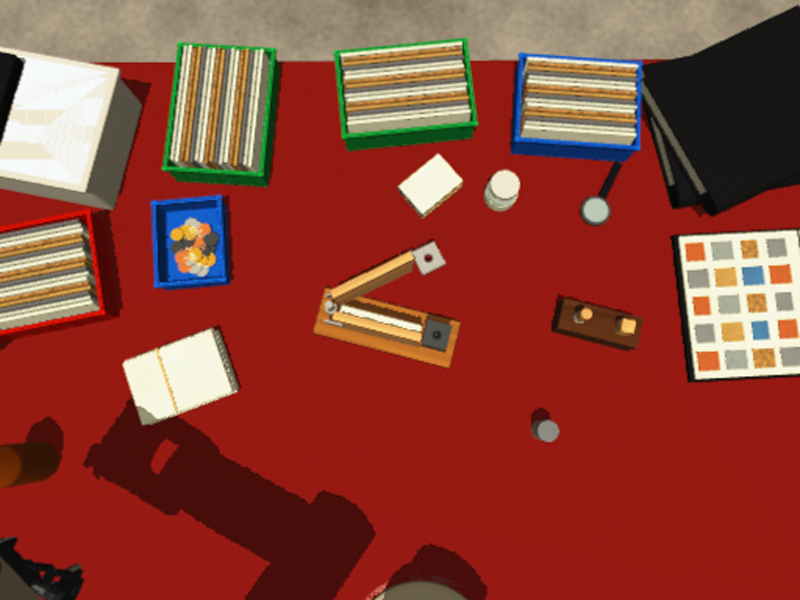

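View pics/side0.png

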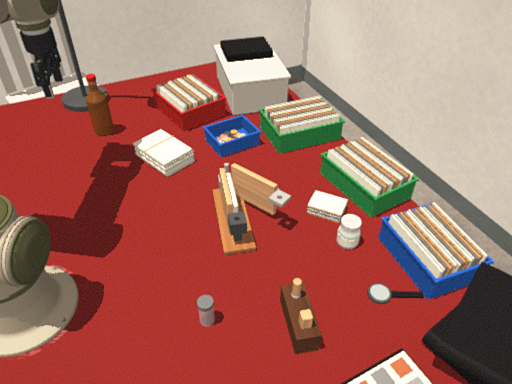

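Top view (800x600 scale): the hinge is near (330,303), the lock block at (437,334), the open tongue at (428,258), the round pin knob at (586,314) and the square awl handle at (628,326). The side view agrees with this.

```bash
python3 - <<'E'
from h import *
from sklearn import __version__ if False else None
E
python3 - <<'E'
from h import *
D={n:dict(np.load(n+"0.npz")) for n in("top","side")}
c=D["top"]; s=1.5625
for nm,u,v,z in [("hinge",330,303,115),("lockhole",437,335,87),("tonguehole",428.5,258,99),("knob",586,313,102),("awl",628,325,90)]:
    print(nm,ray(c,u/s,v/s,z).round(1))
for n,c in D.items():
    w=c["cloud"];z=w[...,2];hsv=cv2.cvtColor(c["color"],cv2.COLOR_RGB2HSV);S=hsv[...,1];V=hsv[...,2]
    reg=(w[...,0]>250)&(w[...,0]<600)&(w[...,1]<220)&(w[...,1]>-330)
    def rep(nm,m):
        m=(m&reg).astype(np.uint8);k,l,st,ce=cv2.connectedComponentsWithStats(m)
        for i in range(1,k):
            if st[i,4]>15:
                p=w[l==i];r=cv2.minAreaRect(p[:,:2].astype(np.float32))
                print(n,nm,st[i,4],"pix",ce[i].round(1),"med",np.median(p,0).round(1),"rect",np.round(r[0],1),np.round(r[1],1),round(r[2],1))
    rep("tongue",(abs(z-99)<5)&(S<60)); rep("lock",(abs(z-87)<5)&(S<60))
    rep("knobtop",(abs(z-102)<4)&(w[...,1]<-150)); rep("awltop",(abs(z-90)<4)&(w[...,1]<-150)); rep("rack",(abs(z-54)<4)&(w[...,1]<-150))
    rep("boards",(abs(z-115)<4)); rep("foot",(abs(z-15)<5)&(w[...,1]>-60))
E
```

```text
hinge [542.9 136.4 115. ]
lockhole [496.1 -28.6  87. ]
tonguehole [616.3 -16.   99. ]
knob [ 528.  -258.5  102. ]
awl [ 510.5 -326.2   90. ]
top tongue 20 pix [272.2 172.9] med [597.  -10.3 100.1] rect [595.6 -12.8] [19.4  7.5] 89.6
top tongue 148 pix [242.8 203.3] med [522.4  62.9 102. ] rect [521.3  59.4] [126.1   9.1] 75.5
top lock 222 pix [278.7 214.1] med [497.1 -24.7  87.5] rect [497.  -26.3] [36.7 39.3] 75.6
top knobtop 40 pix [375.  200.6] med [ 526.4 -258.2  102.6] rect [ 527.4 -258.2] [15.6 17. ] 83.7
top awltop 52 pix [400.2 208.2] med [ 510.2 -322.    89.6] rect [ 510.1 -322. ] [14.7 22.1] 81.3
top rack 647 pix [378.1 205.6] med [ 519.9 -281.5   54.7] rect [ 521.3 -281.8] [108.1  51.4] 75.3
top boards 217 pix [230.3 179.5] med [578.7  91.4 115.1] rect [580.8  86.7] [ 14.9 106.9] 26.1
top boards 16 pix [210.3 195.1] med [539.9 138.9 117.5] rect [540.  139.1] [9.4 9.8] 89.0
top boards 330 pix [241.1 208.5] med [508.3  64.9 115.2] rect [507.7  64.5] [139.5  14.5] 75.3
top foot 1399 pix [247.4 211. ] med [512.2  49.7  15.5] rect [517.7  51.8] [235.3  80.3] 75.3
side tongue 14
[... 489 characters left out ...]
96.3 303.8] med [ 517.8 -278.8   53.5] rect [ 522.4 -281.4] [110.1  50.8] 75.3
side rack 24 pix [205.1 310. ] med [ 345.3 -213.4   54. ] rect [ 344.  -210.7] [ 7.9 26.5] 65.0
side boards 16 pix [225.8 164.5] med [540.7 136.2 116. ] rect [541.3 137.9] [ 9.  11.8] 51.8
side boards 155 pix [246.8 171.4] med [579.6  88.2 114.3] rect [581.9  86.3] [ 16.8 105.9] 27.1
side boards 210 pix [225.4 186. ] med [507.2  59.5 114.3] rect [508.8  64.8] [139.4  14.1] 75.0
side foot 1022 pix [231.5 224.5] med [499.5   9.6  14.5] rect [519.   50.3] [234.1  81.3] 75.2  File "<stdin>", line 2
    from sklearn import __version__ if False else None
                                    ^^
SyntaxError: invalid syntax
```

Call:
{"name": "step_arm", "arguments": {"plan": [{"offset": [-61,-26.2,0],"rot": [0,0,83],"gripper": 0},{"offset": [-61,-26.2,0],"rot": [0,0,83],"gripper": 0},{"offset": [-61,-26.2,0],"rot": [0,0,83],"gripper": 0},{"offset": [-61,-26.2,0],"rot": [0,0,83],"gripper": 0},{"offset": [-61,-26.2,0],"rot": [0,0,83],"gripper": 0},{"offset": [-61,-26.2,0],"rot": [0,0,83],"gripper": 0},{"offset": [-61,-26.2,0],"rot": [0,0,83],"gripper": 0},{"offset": [-61,-26.2,0],"rot": [0,0,83],"gripper": 0},{"offset": [-61,-26.2,0],"rot": [0,0,83],"gripper": 0},{"offset": [-61,-26.2,0],"rot": [0,0,83],"gripper": 0},{"offset": [-61,-26.2,0],"rot": [0,0,83],"gripper": 0},{"offset": [-61,-26.2,0],"rot": [0,0,83],"gripper": 0}], "squeeze": 40}}

```text
time_s: 1.35
eef_pos: [619.9, 62.8, 303.6]
ee_rot: [-0.0, 0.792, 0.611, -0.0]
force: [0.7, 0.3, 1.1]
grip_width: 0.0
grip_force: 0.0
```

```bash
cat >> h.py <<'E'
HG=np.array([541,138.7]); XC=np.array([-.2538,-.9673]); YC=np.array([.9673,-.2538])
def cl(x,y): return HG+x*XC+y*YC
def go(p,ydir=None):
    "offset (cm) and rotvec (deg) in tool axes from the measured pose to TCP p, pointing down, tool y along ydir"
    s=sense(); q=s["ee_rot"]; A=R.from_quat([q[1],q[2],q[3],q[0]])
    y=YC if ydir is None else np.array(ydir,float); y=y/np.linalg.norm(y); z=np.array([0,0,-1.]); y=np.r_[y,0]
    B=R.from_matrix(np.c_[np.cross(y,z),y,z])
    print("t",round(s["time_s"],2),"pos",s["eef_pos"].round(1),"off",(A.inv().apply(np.array(p)-s["eef_pos"])/10).round(2),"rot",(A.inv()*B).as_rotvec(degrees=True).round(1),"F",s["force"].round(1),"grip",round(s["grip_width"],3),round(s["grip_force"],1),"j",s["joints"].round(2))
E
python3 -c "
from h import *
go([*cl(85,150),304]); go([*cl(85,150),138])"
```

```text
t 1.35 pos [619.9  62.8 303.6] off [-3.16  5.44 -0.04] rot [-0.  0.  0.] F [0.7 0.3 1.1] grip 0.0 0.0 j [-0.09  0.53  1.17  0.    1.44  0.17]
t 1.35 pos [619.9  62.8 303.6] off [-3.16  5.45 16.56] rot [-0.  0.  0.] F [0.7 0.3 1.1] grip 0.0 0.0 j [-0.09  0.53  1.17  0.    1.44  0.17]
```

Call:
{"name": "step_arm", "arguments": {"plan": [{"offset": [-3.2,5.4,0],"rot": [0,0,0],"gripper": 0},{"offset": [-3.2,5.4,0],"rot": [0,0,0],"gripper": 0},{"offset": [-3.2,5.4,5],"rot": [0,0,0],"gripper": 0},{"offset": [-3.2,5.4,10],"rot": [0,0,0],"gripper": 0},{"offset": [-3.2,5.4,14],"rot": [0,0,0],"gripper": 0},{"offset": [-3.2,5.4,16.6],"rot": [0,0,0],"gripper": 0},{"offset": [-3.2,5.4,16.6],"rot": [0,0,0],"gripper": 0},{"offset": [-3.2,5.4,16.6],"rot": [0,0,0],"gripper": 0}]}}

```text
time_s: 2.15
eef_pos: [663.2, 19.8, 138.8]
ee_rot: [0.0, 0.791, 0.611, 0.0]
force: [0.1, -0.6, 1.0]
grip_width: 0.001
grip_force: 0.0
```

```bash
python3 -c "
from h import *
go([*cl(85,40),138]); go([*cl(85,34.5),138])"
```

```text
t 2.15 pos [663.2  19.8 138.8] off [ -0.1  -10.84   0.07] rot [ 0.  -0.   0.1] F [ 0.1 -0.6  1. ] grip 0.001 0.0 j [-0.15  0.77  1.22 -0.    1.16  0.11]
t 2.15 pos [663.2  19.8 138.8] off [ -0.1  -11.39   0.07] rot [ 0.  -0.   0.1] F [ 0.1 -0.6  1. ] grip 0.001 0.0 j [-0.15  0.77  1.22 -0.    1.16  0.11]
```

Push along −tool y at about 10 cm/s, stopping short of shut.

Call:
{"name": "step_arm", "arguments": {"plan": [{"offset": [0,-1,0],"rot": [0,0,0],"gripper": 0},{"offset": [0,-2,0],"rot": [0,0,0],"gripper": 0},{"offset": [0,-3,0],"rot": [0,0,0],"gripper": 0},{"offset": [0,-4,0],"rot": [0,0,0],"gripper": 0},{"offset": [0,-5,0],"rot": [0,0,0],"gripper": 0},{"offset": [0,-6,0],"rot": [0,0,0],"gripper": 0},{"offset": [0,-7,0],"rot": [0,0,0],"gripper": 0},{"offset": [0,-8,0],"rot": [0,0,0],"gripper": 0},{"offset": [0,-8.8,0],"rot": [0,0,0],"gripper": 0},{"offset": [0,-9.6,0],"rot": [0,0,0],"gripper": 0},{"offset": [0,-10.2,0],"rot": [0,0,0],"gripper": 0},{"offset": [0,-10.4,0],"rot": [0,0,0],"gripper": 0}]}}

```text
time_s: 3.35
eef_pos: [566.2, 45.5, 142.0]
ee_rot: [0.005, 0.792, 0.611, 0.006]
force: [20.9, -3.2, 13.6]
grip_width: -0.004
grip_force: 0.0
```

```bash
python3 -c "
from h import *
go([*cl(85,34.5),138])
c=cam('top');cv2.imwrite('pics/t1.png',cv2.resize(c['color'][130:260,180:420,::-1],None,fx=3,fy=3,interpolation=cv2.INTER_CUBIC))
w=cloud(c);z=w[...,2];S=cv2.cvtColor(c['color'],cv2.COLOR_RGB2HSV)[...,1]
m=(abs(z-99)<6)&(S<70)&(abs(w[...,1]+27)<50)&(w[...,0]>440)&(w[...,0]<650);p=w[m];print(m.sum(),np.median(p,0))"
```

```text
t 3.35 pos [566.2  45.5 142. ] off [-0.13 -1.36  0.38] rot [ 0.9 -0.1  0. ] F [20.9 -3.2 13.6] grip -0.004 0.0 j [-0.13  0.57  1.56  0.    0.99  0.13]
197 [496.05914687 -31.46373333  99.67243504]
```

View pics/t1.png

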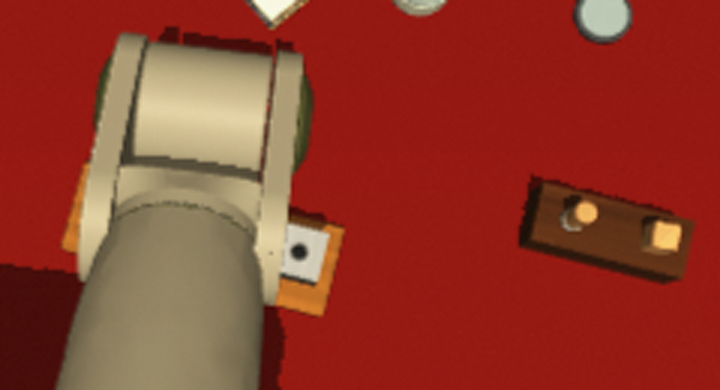

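The tongue hole, at crop (299,252), lies over the lock block, and the push force is about 21 N. Backing off and lifting to check that it is shut.

Call:
{"name": "step_arm", "arguments": {"plan": [{"offset": [0,2,0],"rot": [0,0,0],"gripper": 0},{"offset": [0,3,0],"rot": [0,0,0],"gripper": 0},{"offset": [0,4,-4],"rot": [0,0,0],"gripper": 0},{"offset": [0,4,-9],"rot": [0,0,0],"gripper": 8.5},{"offset": [-4,4,-14],"rot": [0,0,0],"gripper": 8.5},{"offset": [-9,3,-16],"rot": [0,0,0],"gripper": 8.5},{"offset": [-14,2,-16],"rot": [0,0,0],"gripper": 8.5},{"offset": [-19,1,-16],"rot": [0,0,0],"gripper": 8.5},{"offset": [-24,0,-16],"rot": [0,0,0],"gripper": 8.5},{"offset": [-27,0,-16],"rot": [0,0,0],"gripper": 8.5},{"offset": [-27,0,-16],"rot": [0,0,0],"gripper": 8.5},{"offset": [-27,0,-16],"rot": [0,0,0],"gripper": 8.5}]}}

```text
time_s: 4.6
eef_pos: [493.5, -215.3, 297.9]
ee_rot: [-0.001, 0.792, 0.61, 0.0]
force: [-0.9, 0.5, 0.2]
grip_width: 0.997
grip_force: 0.0
```

```bash
python3 - <<'E'
from h import *
go([528,-258.7,220])
for n in("top","side"):
    c=cam(n);w=cloud(c);z=w[...,2];hsv=cv2.cvtColor(c['color'],cv2.COLOR_RGB2HSV);S=hsv[...,1]
    q=w[...,:2]-HG; X=q@XC;Y=q@YC
    m=(abs(z-99)<5)&(S<70)&(X>140)&(X<205)&(abs(Y)<60)
    r=cv2.minAreaRect(np.c_[X[m],Y[m]].astype(np.float32));print(n,"tongue clamp-frame rect",r,m.sum())
    m=(abs(z-115)<3)&(X>15)&(X<145)&(Y>0)&(Y<60); k=np.polyfit(X[m],Y[m],1);print("hinged board top: slope,y0",k,"Y range",np.percentile(Y[m],[3,50,97]))
    m=(abs(z-115)<3)&(X>15)&(X<145)&(Y<0)&(Y>-60); k=np.polyfit(X[m],Y[m],1);print("back board",k,np.percentile(Y[m],[3,50,97]))
    cv2.imwrite(f"pics/{n}2.png",c["color"][:,:,::-1])
c=cam("wrist");cv2.imwrite("pics/w2.png",c["color"][:,:,::-1])
w=cloud(c);z=w[...,2]
for lo,hi in((99,106),(87,94)):
    m=((z>lo)&(z<hi)&(w[...,1]<-200)&(abs(w[...,0]-520)<60)).astype(np.uint8)
    k,l,st,ce=cv2.connectedComponentsWithStats(m)
    for i in range(1,k):
        if st[i,4]>30: r=cv2.minAreaRect(w[l==i][:,:2].astype(np.float32));print("wrist",lo,st[i,4],ce[i],np.round(r[0],1),np.round(r[1],1))
E
```

```text
t 4.6 pos [ 493.5 -215.3  297.9] off [-3.33  4.44  7.78] rot [-0. -0. -0.] F [-0.9  0.5  0.2] grip 0.997 0.0 j [-0.63  0.35  1.47  0.    1.33 -0.37]
top tongue clamp-frame rect ((165.5540313720703, 0.030920028686523438), (41.5142936706543, 51.024173736572266), 88.44176483154297) 251
hinged board top: slope,y0 [-2.01210761e-03  1.25017083e+01] Y range [ 5.65165678 12.31459886 19.12088234]
back board [-2.94165422e-03 -1.33566267e+01] [-20.08449476 -13.56934492  -6.95764497]
side tongue clamp-frame rect ((168.03622436523438, -3.625894546508789), (50.46158218383789, 34.270591735839844), 4.105433464050293) 134
hinged board top: slope,y0 [-0.04603602 15.27915056] Y range [ 6.97128779 12.28232925 19.64630845]
back board [ 3.92384923e-03 -1.28309908e+01] [-19.08877691 -12.4092397   -6.00764804]
wrist 99 206 [299.35436893 220.13592233] [ 526.3 -257.1] [17.1 16.5]
wrist 87 33 [296.15151515 211.21212121] [ 525.8 -251.5] [16.2  5.6]
wrist 87 299 [295.06688963 270.14381271] [ 509.  -324.6] [21.5 22. ]
```

View pics/w2.png

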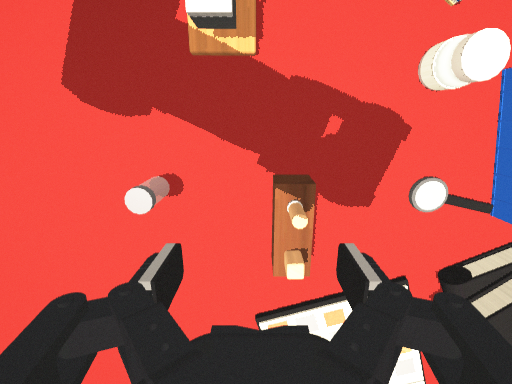

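The board is shut: its top edge spans y 5.7–19.1 with almost no slope. In the wrist view the round knob is at (299,213) and the square awl at (295,265). Next I look at the lock hole and the knob from matching wrist poses.

Call:
{"name": "step_arm", "arguments": {"plan": [{"offset": [5,-1,0],"rot": [0,0,0],"gripper": 8.5},{"offset": [10,-2,2],"rot": [0,0,0],"gripper": 8.5},{"offset": [14,-4.4,4],"rot": [0,0,0],"gripper": 8.5},{"offset": [18.2,-4.4,7.8],"rot": [0,0,0],"gripper": 8.5},{"offset": [18.2,-4.4,7.8],"rot": [0,0,0],"gripper": 8.5},{"offset": [18.2,-4.4,7.8],"rot": [0,0,0],"gripper": 8.5},{"offset": [18.2,-4.4,7.8],"rot": [0,0,0],"gripper": 8.5},{"offset": [18.2,-4.4,7.8],"rot": [0,0,0],"gripper": 8.5}]}}

```text
time_s: 5.55
eef_pos: [497.9, -28.8, 221.0]
ee_rot: [0.001, 0.792, 0.611, 0.001]
force: [0.3, 0.6, 0.6]
grip_width: 0.995
grip_force: 0.0
```

```bash
python3 - <<'E'
from h import *
go([527.2,-258,220])
c=cam("wrist");cv2.imwrite("pics/w3.png",c["color"][:,:,::-1])
w=cloud(c);z=w[...,2];S=cv2.cvtColor(c['color'],cv2.COLOR_RGB2HSV)[...,1]
q=w[...,:2]-HG; X=q@XC;Y=q@YC
m=(abs(z-99)<4)&(X>151)&(X<210)&(abs(Y)<40)
r=cv2.minAreaRect(w[m][:,:2].astype(np.float32));print("tongue",r,m.sum())
v,u=np.nonzero(m);print("pix box",u.min(),u.max(),v.min(),v.max())
g=cv2.cvtColor(c["color"],cv2.COLOR_RGB2GRAY)
box=np.zeros(m.shape,np.uint8);box[v.min()+6:v.max()-6,u.min()+6:u.max()-6]=1
th=0.55*np.median(g[m]);k,l,st,ce=cv2.connectedComponentsWithStats(((g<th)&(box>0)).astype(np.uint8))
for i in range(1,k):
    if st[i,4]>30: print("dark",st[i],ce[i],ray(c,*ce[i],99).round(1))
E
```

```text
t 5.55 pos [497.9 -28.8 221. ] off [-21.43   8.65   0.12] rot [0.1 0.  0. ] F [0.3 0.6 0.6] grip 0.995 0.0 j [-0.29  0.34  1.69 -0.    1.11 -0.04]
tongue ((496.93951416015625, -26.695209503173828), (40.31541442871094, 42.324676513671875), 73.99860382080078) 2252
pix box 231 287 188 237
dark [250 206  15  12 134] [257.13432836 211.70149254] [496.5 -24.7  99. ]
```

View pics/w3.png

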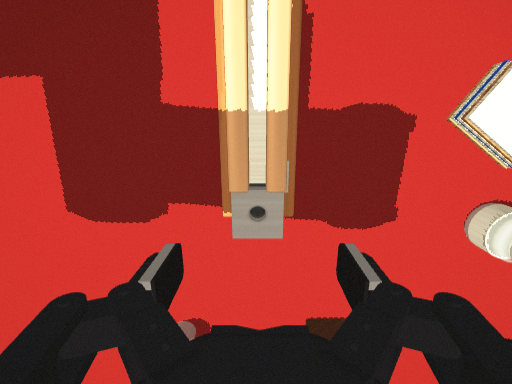

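Wrist view: tongue at u 231–287, v 188–237, with its hole near (258,212), seated squarely over the lock block. Moving to the same pose above the pin.

Call:
{"name": "step_arm", "arguments": {"plan": [{"offset": [-5,2,-2],"rot": [0,0,0],"gripper": 8.5},{"offset": [-10,4,-2],"rot": [0,0,0],"gripper": 8.5},{"offset": [-15,6,-2],"rot": [0,0,0],"gripper": 8.5},{"offset": [-19,7.6,-1],"rot": [0,0,0],"gripper": 8.5},{"offset": [-21.4,8.6,0],"rot": [0,0,0],"gripper": 8.5},{"offset": [-21.4,8.6,0],"rot": [0,0,0],"gripper": 8.5},{"offset": [-21.4,8.6,0],"rot": [0,0,0],"gripper": 8.5},{"offset": [-21.4,8.6,0],"rot": [0,0,0],"gripper": 8.5}]}}

```text
time_s: 6.4
eef_pos: [526.5, -256.2, 220.6]
ee_rot: [0.0, 0.791, 0.611, 0.0]
force: [-0.3, 0.1, 0.1]
grip_width: 0.997
grip_force: 0.0
```

```bash
python3 - <<'E'
from h import *
go([527.2,-258,138])
c=cam("wrist");cv2.imwrite("pics/w4.png",c["color"][:,:,::-1])
w=cloud(c);z=w[...,2]
for lo,hi in((97,106),(85,94),(50,57.5)):
    m=((z>lo)&(z<hi)&(w[...,1]<-200)&(abs(w[...,0]-520)<60)).astype(np.uint8)
    k,l,st,ce=cv2.connectedComponentsWithStats(m)
    for i in range(1,k):
        if st[i,4]>60: r=cv2.minAreaRect(w[l==i][:,:2].astype(np.float32));print("wrist",lo,st[i],ce[i],np.round(r[0],1),np.round(r[1],1),"ray",ray(c,*ce[i],np.median(z[l==i])).round(1))
a=cv2.imread("pics/w3.png")[180:245,220:300];b=c["color"][150:280,180:340,::-1]
cv2.imwrite("pics/cmp.png",np.vstack([cv2.resize(a,(400,325),interpolation=cv2.INTER_NEAREST),cv2.resize(b,(400,270),interpolation=cv2.INTER_NEAREST)][:1]+[cv2.resize(b,(400,270))]))
E
```

```text
t 6.4 pos [ 526.5 -256.2  220.6] off [-0.16  0.1   8.26] rot [0.  0.  0.1] F [-0.3  0.1  0.1] grip 0.997 0.0 j [-0.65  0.52  1.42  0.    1.2  -0.4 ]
wrist 97 [250 207  23  23 416] [260.94230769 218.11538462] [ 526.5 -257.2] [16.7 16.8] ray [ 526.8 -256.5  102.4]
wrist 85 [251 202  21  10  67] [261.02985075 205.20895522] [ 528.1 -251.8] [ 5.7 16.3] ray [ 528.5 -250.8   89.1]
wrist 85 [248 274  25  24 550] [260.51636364 285.7       ] [ 508.6 -324.5] [21.9 21.3] ray [ 509.3 -323.1   90.3]
wrist 50 [ 234  168   55  124 4835] [260.61054809 223.27342296] [ 517.7 -291.7] [130.8  50.1] ray [ 520.7 -280.    54.7]
```

View pics/cmp.png

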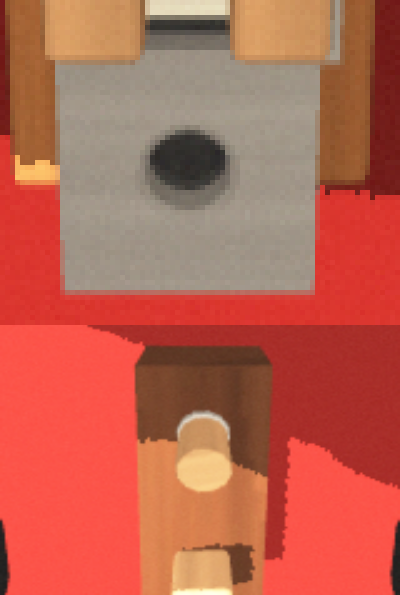

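Crop: the hole mouth is centred at wrist pixel (257.4,213.2), which is world (496.4,−26.1). The knob top is at (261,218), which is world (526.7,−256.8). Descending to grasp.

Call:
{"name": "step_arm", "arguments": {"plan": [{"offset": [0,0,3],"rot": [0,0,0],"gripper": 8.5},{"offset": [-0.05,0.03,6],"rot": [0,0,0],"gripper": 8.5},{"offset": [-0.05,0.03,8],"rot": [0,0,0],"gripper": 8.5},{"offset": [-0.05,0.03,8.3],"rot": [0,0,0],"gripper": 5},{"offset": [-0.05,0.03,8.3],"rot": [0,0,0],"gripper": 2.5},{"offset": [-0.05,0.03,8.3],"rot": [0,0,0],"gripper": 1},{"offset": [-0.05,0.03,8.3],"rot": [0,0,0],"gripper": 1},{"offset": [-0.05,0.03,8.3],"rot": [0,0,0],"gripper": 1},{"offset": [-0.05,0.03,8.3],"rot": [0,0,0],"gripper": 1},{"offset": [-0.05,0.03,8.3],"rot": [0,0,0],"gripper": 1}], "squeeze": 50}}

```text
time_s: 7.45
eef_pos: [527.0, -257.3, 138.0]
ee_rot: [0.001, 0.791, 0.611, 0.0]
force: [-1.2, 0.7, 7.2]
grip_width: 0.198
grip_force: 48.6
```

```bash
python3 - <<'E'
from h import *
go([496.4,-26.1,220])
E
```

```text
t 7.45 pos [ 527.  -257.3  138. ] off [21.59 -8.8  -8.22] rot [0.1 0.  0.1] F [-1.2  0.7  7.2] grip 0.198 48.6 j [-0.65  0.62  1.5   0.    1.03 -0.4 ]
```

Call:
{"name": "step_arm", "arguments": {"plan": [{"offset": [0,0,-1],"rot": [0,0,0],"gripper": 1},{"offset": [0,0,-3],"rot": [0,0,0],"gripper": 1},{"offset": [0,0,-6],"rot": [0,0,0],"gripper": 1},{"offset": [0,0,-10.2],"rot": [0,0,0],"gripper": 1},{"offset": [3,-1.2,-11],"rot": [0,0,0],"gripper": 1},{"offset": [7,-2.8,-11],"rot": [0,0,0],"gripper": 1},{"offset": [11,-4.4,-11],"rot": [0,0,0],"gripper": 1},{"offset": [15,-6,-11],"rot": [0,0,0],"gripper": 1},{"offset": [18,-7.3,-11],"rot": [0,0,0],"gripper": 1},{"offset": [20.6,-8.4,-10.6],"rot": [0,0,0],"gripper": 1},{"offset": [21.5,-8.8,-10.2],"rot": [0,0,0],"gripper": 1},{"offset": [21.5,-8.8,-10.2],"rot": [0,0,0],"gripper": 1}]}}

```text
time_s: 8.65
eef_pos: [495.7, -26.2, 238.9]
ee_rot: [-0.0, 0.791, 0.612, -0.0]
force: [0.2, 0.2, -1.3]
grip_width: 0.199
grip_force: 49.2
```

```bash
python3 - <<'E'
from h import *
go([496.6,-26.5,183])
for n in("side","wrist"):
    c=cam(n);cv2.imwrite(f"pics/{n}5.png",c["color"][:,:,::-1]); np.savez(n+"5.npz",**{k:c[k] for k in("color","depth","P","f","cx","cy")})
    p=c["P"];q=np.linalg.inv(p)@[496.4,-26.1,99,1];print(n,"hole px",c["cx"]+c["f"]*q[0]/q[2],c["cy"]+c["f"]*q[1]/q[2])
a=cv2.imread("pics/side5.png")[140:270,170:310];b=cv2.imread("pics/wrist5.png")[90:290,150:370]
cv2.imwrite("pics/cmp5.png",np.hstack([cv2.resize(a,(420,390),interpolation=cv2.INTER_CUBIC),cv2.resize(b,(380,390*1),interpolation=cv2.INTER_CUBIC)]))
E
```

```text
t 8.65 pos [495.7 -26.2 238.9] off [-0.01  0.1   5.59] rot [-0.   0.   0.2] F [ 0.2  0.2 -1.3] grip 0.199 49.2 j [-0.29  0.31  1.68 -0.    1.15 -0.04]
side hole px 235.65488112227774 213.69024788611824
wrist hole px 260.554191066537 206.98150900553821
```

View pics/cmp5.png

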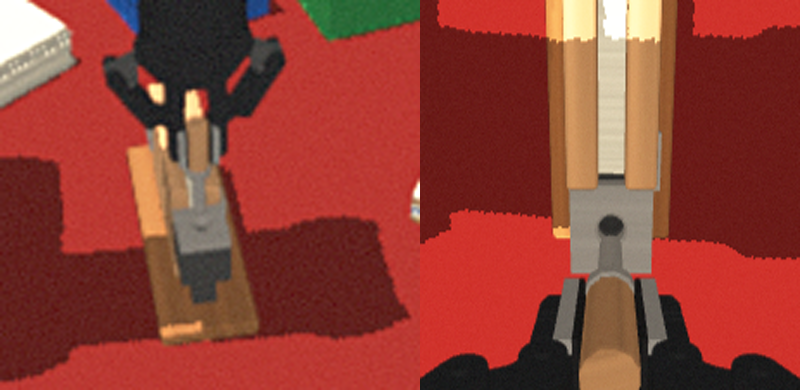

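Side and wrist views both show the pin hanging straight just above the hole. In the crop the tip is near (611,240) and the hole at (611,225). A quick numeric check of the tip first.

```bash
python3 - <<'E'
from h import *
c=dict(np.load("wrist5.npz"))
for z in(109,115): print("tip",ray(c,260.6+.3,211.5,z).round(1))
w=cloud(c);q=w[...,:2]-[496.4,-26.1]
m=(w[...,2]>104)&(w[...,2]<160)&(np.hypot(q[...,0],q[...,1])<30)
v,u=np.nonzero(m)
for r in range(v.min(),min(v.max(),290),3):
    k=v==r
    if k.any(): p=w[r,u[k]]; print(r,u[k].min(),u[k].max(),np.nanmedian(p,0).round(1),((p[:,:2]-[496.4,-26.1])@YC).mean().round(1))
b=c["color"][195:260,235:290,::-1];cv2.imwrite("pics/tip.png",cv2.resize(b,None,fx=8,fy=8,interpolation=cv2.INTER_NEAREST))
E
```

```text
tip [496.5 -26.5 109. ]
tip [497.1 -24.3 115. ]
175 265 268 [508.1   0.6 105. ] 4.5
178 250 271 [ 5.064e+02 -1.000e-01  1.144e+02] 0.7
181 243 279 [508.6  -2.3 115.3] 0.7
184 238 284 [508.5  -4.2 115.6] 0.4
211 257 263 [496.7 -23.1 116.8] -0.5
214 254 265 [496.3 -23.4 122.7] -0.9
217 254 266 [496.6 -23.4 128.2] -0.5
220 254 266 [496.7 -23.3 134.9] -0.5
223 253 266 [496.3 -23.3 140.3] -0.9
226 253 266 [497.5 -18.3 156.7] -0.9
229 250 270 [501.4 -20.4 159.1] 0.4
232 272 272 [504.1 -23.9 157.8] 6.9
```

View pics/tip.png

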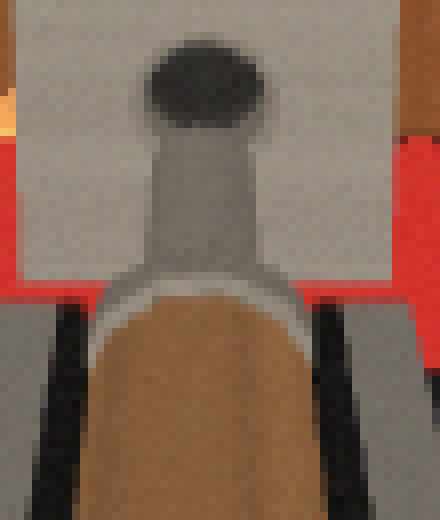

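The tip is centred on the hole to within about 1 mm. Nudging it slightly and descending with force checks.

Call:
{"name": "step_arm", "arguments": {"plan": [{"offset": [0.05,0.07,0.5],"rot": [0,0,0],"gripper": 1},{"offset": [0.05,0.07,0.9],"rot": [0,0,0],"gripper": 1},{"offset": [0.05,0.07,1.2],"rot": [0,0,0],"gripper": 1},{"offset": [0.05,0.07,1.4],"rot": [0,0,0],"gripper": 1},{"offset": [0.05,0.07,1.6],"rot": [0,0,0],"gripper": 1}]}}

```text
time_s: 9.25
eef_pos: [496.8, -26.7, 222.7]
ee_rot: [-0.0, 0.792, 0.611, -0.0]
force: [1.0, 0.1, -0.8]
grip_width: 0.195
grip_force: 49.2
```

Call:
{"name": "step_arm", "arguments": {"plan": [{"offset": [0,0,0.5],"rot": [0,0,0],"gripper": 1},{"offset": [0,0,1.0],"rot": [0,0,0],"gripper": 1},{"offset": [0,0,1.4],"rot": [0,0,0],"gripper": 1},{"offset": [0,0,1.8],"rot": [0,0,0],"gripper": 1}]}}

```text
time_s: 9.65
eef_pos: [496.7, -26.6, 204.5]
ee_rot: [-0.0, 0.791, 0.611, -0.0]
force: [0.2, -0.2, 0.3]
grip_width: 0.196
grip_force: 49.2
```

Call:
{"name": "step_arm", "arguments": {"plan": [{"offset": [0,0,0.5],"rot": [0,0,0],"gripper": 1},{"offset": [0,0,1.0],"rot": [0,0,0],"gripper": 1},{"offset": [0,0,1.5],"rot": [0,0,0],"gripper": 1},{"offset": [0,0,1.8],"rot": [0,0,0],"gripper": 1},{"offset": [0,0,2.0],"rot": [0,0,0],"gripper": 1}]}}

```text
time_s: 10.15
eef_pos: [496.7, -26.6, 184.6]
ee_rot: [-0.0, 0.791, 0.611, -0.0]
force: [0.1, -0.7, -0.3]
grip_width: 0.196
grip_force: 49.2
```

Call:
{"name": "step_arm", "arguments": {"plan": [{"offset": [0,0,0.15],"rot": [0,0,0],"gripper": 1},{"offset": [0,0,0.3],"rot": [0,0,0],"gripper": 1},{"offset": [0,0,0.4],"rot": [0,0,0],"gripper": 1},{"offset": [0,0,0.4],"rot": [0,0,0],"gripper": 1}]}}

```text
time_s: 10.55
eef_pos: [497.6, -26.8, 182.9]
ee_rot: [0.002, 0.791, 0.611, 0.001]
force: [-3.0, 0.7, 15.1]
grip_width: 0.195
grip_force: 51.0
```

Collar contact: z 182.9 against the expected 183, with about 15 N of reaction. Releasing, lifting clear and checking.

Call:
{"name": "step_arm", "arguments": {"plan": [{"offset": [0,0,-0.2],"rot": [0,0,0],"gripper": 1},{"offset": [0,0,-0.2],"rot": [0,0,0],"gripper": 4},{"offset": [0,0,-0.2],"rot": [0,0,0],"gripper": 8.5},{"offset": [0,0,-0.2],"rot": [0,0,0],"gripper": 8.5},{"offset": [0,0,-0.2],"rot": [0,0,0],"gripper": 8.5},{"offset": [0,0,-2],"rot": [0,0,0],"gripper": 8.5},{"offset": [0,0,-5.5],"rot": [0,0,0],"gripper": 8.5},{"offset": [3.5,0,-6.5],"rot": [0,0,0],"gripper": 8.5},{"offset": [7.7,0,-6.5],"rot": [0,0,0],"gripper": 8.5},{"offset": [7.7,0,-6.5],"rot": [0,0,0],"gripper": 8.5},{"offset": [7.7,0,-6.5],"rot": [0,0,0],"gripper": 8.5}]}}

```text
time_s: 11.65
eef_pos: [516.1, 48.4, 245.6]
ee_rot: [-0.0, 0.791, 0.612, -0.0]
force: [-0.2, 0.3, -0.2]
grip_width: 0.994
grip_force: 0.0
```

```bash
python3 - <<'E'
from h import *
go([516.1,48.0,148])
b=[]
for n,(y0,y1,x0,x1) in {"side":(150,270,170,310),"wrist":(90,384,120,400)}.items():
    c=cam(n);w=cloud(c);z=w[...,2];q=w[...,:2]-[496.5,-26.3]; m=(np.hypot(q[...,0],q[...,1])<14)&(z>130)&(z<175)
    if m.any(): print(n,"knob top z",np.nanpercentile(z[m],[50,90,98]).round(1),m.sum(),np.nanmedian(w[m&(z>143)],0).round(1))
    q=w[...,:2]-HG;X=q@XC;Y=q@YC;t=(abs(z-115)<3)&(X>15)&(X<145)&(abs(Y)<40)
    for s in(1,-1):
        k=t&(Y*s>0)
        if k.sum()>20: print(n,"board",s,np.percentile(Y[k],[3,50,97]).round(1))
    b.append(cv2.resize(c["color"][y0:y1,x0:x1,::-1],(400,400),interpolation=cv2.INTER_CUBIC))
cv2.imwrite("pics/home.png",np.hstack(b))
E
```

```text
t 11.65 pos [516.1  48.4 245.6] off [-0.04  0.01  9.76] rot [-0.   0.   0.2] F [-0.2  0.3 -0.2] grip 0.994 0.0 j [-0.13  0.35  1.6  -0.    1.19  0.12]
side knob top z [144.1 147.1 148.8] 70 [497.4 -29.6 145.6]
side board 1 [ 7.5 14.3 20.2]
side board -1 [-19.3 -12.6  -6.1]
wrist knob top z [146.4 147.9 148.4] 620 [496.8 -24.8 147.3]
wrist board 1 [ 5.3 11.8 18.4]
wrist board -1 [-20.9 -14.3  -7.9]
```

View pics/home.png

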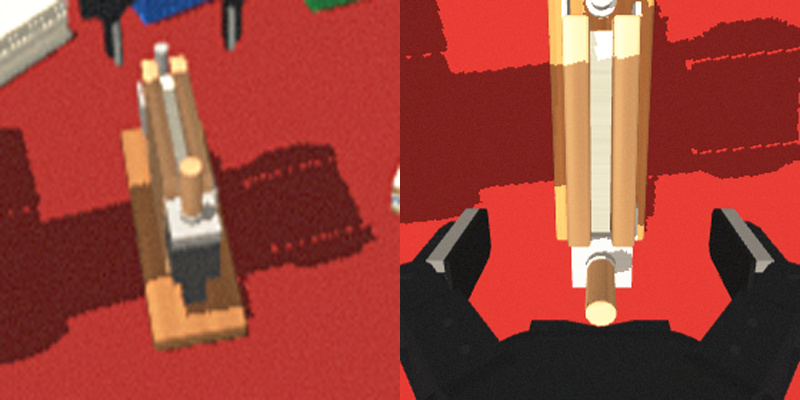

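Pin home: the knob top measures 147 mm, and the collar sits flat on the tongue in both views. Descending over the boards and squeezing.

Call:
{"name": "step_arm", "arguments": {"plan": [{"offset": [0,0,4],"rot": [0,0,0],"gripper": 8.5},{"offset": [0,0,7],"rot": [0,0,0],"gripper": 8.5},{"offset": [0,0,9],"rot": [0,0,0],"gripper": 8.5},{"offset": [0,0,10.2],"rot": [0,0,0],"gripper": 8.5},{"offset": [0,0,10.2],"rot": [0,0,0],"gripper": 6.5},{"offset": [0,0,10.2],"rot": [0,0,0],"gripper": 4.8},{"offset": [0,0,10.2],"rot": [0,0,0],"gripper": 4.2},{"offset": [0,0,10.2],"rot": [0,0,0],"gripper": 3},{"offset": [0,0,10.2],"rot": [0,0,0],"gripper": 3},{"offset": [0,0,10.2],"rot": [0,0,0],"gripper": 3}], "squeeze": 80}}

```text
time_s: 12.75
eef_pos: [516.3, 47.8, 145.3]
ee_rot: [0.0, 0.792, 0.611, 0.0]
force: [-4.5, -0.1, 6.6]
grip_width: 0.456
grip_force: 82.8
```

```bash
python3 - <<'E'
from h import *
go([516.1,48.0,143]); print(sense()["wrist_torque"])
E
```

```text
t 12.75 pos [516.3  47.8 145.3] off [ 0.01 -0.02  0.23] rot [ 0.1 -0.   0. ] F [-4.5 -0.1  6.6] grip 0.456 82.8 j [-0.13  0.48  1.71 -0.    0.95  0.12]
[-0.02638664  0.74841129 -0.24666801]
```

Call:
{"name": "step_arm", "arguments": {"plan": [{"offset": [0,0,0],"rot": [0,0,0],"gripper": 3},{"offset": [0,0,0],"rot": [0,0,0],"gripper": 3},{"offset": [0,0,0],"rot": [0,0,0],"gripper": 3},{"offset": [0,0,0],"rot": [0,0,0],"gripper": 3}]}}

```text
time_s: 13.15
eef_pos: [516.3, 47.8, 145.3]
ee_rot: [0.0, 0.792, 0.611, 0.0]
force: [-3.4, -1.4, 8.1]
grip_width: 0.454
grip_force: 82.8
```

```bash
python3 - <<'E'
from h import *
c=cam("side");w=cloud(c);z=w[...,2];q=w[...,:2]-[496.5,-26.3];m=(np.hypot(q[...,0],q[...,1])<14)&(z>130)&(z<170)
kz=np.nanpercentile(z[m],90);s=sense();print("knob z",kz,"grip",s["grip_force"],s["grip_width"],s["force"],s["time_s"])
if 142<kz<152 and s["grip_force"]>60 and .42<s["grip_width"]<.5: print(finish_job())
E
```

```text
knob z 147.56689343000238 grip 82.82585620880127 0.4550243482309155 [-4.31148744 -0.78895007  7.29787492] 13.2
the job is handed in; nothing more can be done
None
```

I handed the job in at 13.2 s: the board is shut, the pin is fully home (knob top at 147.6 mm against 147 expected), and the gripper is still squeezing the two boards together at about 83 N.

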